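Uncover the isolators and push the red handle shut

TASK

Slide the loose cover of the isolator box along its guides, fully aside onto the closed half, then push the red handle all the way over from its green bar to its red bar, so that it is shut off at its end stop. Only push with the fingertips: do not lift or tip the cover out of its guides, leave the two grey handles as they are, and do not disturb the other things on the bench.

Things in the scene. Friction and masses are not known exactly. Their poses are not given: they have to be found in the camera images.
- enclosure: Light-grey isolator box fixed on the bench, 190 (x) x 360 (y) x 89 mm high. Origin: centre of its underside. Its negative-y half (y -176 to 0 mm, inner walls at x = +-83) is an open bay with three isolators; its positive-y half is closed by a flat panel at 79.5 mm. The wall tops at 80 mm carry the cover between 9 mm high lips (x = +-91, end stops at y = +-176). Yaw varies +-0.35 rad.
- cover: Loose slate-blue plate, 178 (x) x 172 (y) x 5 mm, about 0.35 kg, lying on the box's wall tops with 2 mm play each side; slides on friction alone. Origin: centre of its underside, 80 mm above the bench; axes parallel to the box's. It starts over the bay, centre at y = -88 to -76 mm in the box's frame; at the far stop it is at y = +90 mm, over the closed half.
- cover_rib (a point): Middle of the top edge of the black rib at the centre of the cover, 107 mm above the bench. The rib is 100 mm long along the box's x, 14 mm thick along y, and stands 22 mm above the plate. It is meant to be pushed sideways.
- handle_red (a joint): Angle of the red handle: 0 = on, leaning 0.6 rad from upright to the box's -x (green bar on the isolator); 1.2 = shut off, leaning 0.6 rad to the box's +x (red bar), at its end stop. Starts at 0 to 0.1. Turns about a level axis along the box's y, with light friction (about 3 N at 20 mm above the pivot); stays where it is left.
- red_pivot (a point): Pivot of the red handle, 33 mm above the bench, at x = 0 in the box's frame and y = -140, -88 or -36 mm. The handle is a red paddle 18 mm wide (y), 8 mm thick, reaching 36 mm from the pivot. The white isolator body under it is 74 (x) x 46 mm (y), its top 35 mm above the bench; neighbours are 52 mm apart.
- red_tip (a point): Middle of the free end of the red handle.
- grey_a_tip (a point): Middle of the free end of one grey handle, same shape as the red one, in one of the two other places; it starts on (leaning to the box's -x). To be left as it is.
- grey_b_tip (a point): Middle of the free end of the other grey handle, same shape; it starts off (leaning to the box's +x). To be left as it is.
- breaker: A loose spare white circuit breaker, 60 x 36 x 57 mm, standing beside the box. A bystander. Origin: centre of its underside.
- tape: A white roll of tape lying flat, 90 mm across, 19 mm high. A bystander. Origin: centre of its underside.
- terminal_block: A grey terminal strip, 22 x 95 x 18 mm. A bystander. Origin: centre of its underside.
- screwdriver: A red-handled screwdriver lying on the bench. A bystander. Origin: near its middle.
- carton: A red carton, 75 x 110 x 85 mm high. A bystander. Origin: centre of its underside.
- battery: A black tool battery, 75 x 110 x 62 mm high. A bystander. Origin: centre of its underside.
- pliers: Red and yellow pliers lying on the bench, about 225 mm long. A bystander. Origin: near its middle.
Things that resemble listed ones, but are neither listed nor needed, are in the scene too. Leave any yellow look-alike of the cover alone.

How it is judged:
By the outcome, as a careful person would: the job done as asked, in the order asked, and still so for the second after the job is handed in, with the robot touching nothing.
It also fails if it takes over 45 s, if anything falls off the work surface, if the arm or the gripper's body presses on something with over 40 N, if the wrist force passes 120 N, or if a joint passes its speed limit or range.

ROBOT

A 6-joint arm with a two-finger parallel gripper is mounted at the origin on the work surface. World frame = base frame: x ahead of the robot, y to its left, z up, the work surface at z = 0. Lengths are in m, angles in rad, forces in N, time in s.
With the tool pointing down it reaches from about 0.25 to 0.725 m from the base axis. Payload 4 kg.
Tool frame: the origin (TCP) lies between the finger pads; the fingertips stand 8 mm ahead of it and the grasp point (between the pads) lies 11 mm behind it (bot.tip_reach is the distance from the TCP to the fingertips, in m); z points along the fingers, y is the line along which they close (so a half turn about z gives the same grasp; the last joint's range is limited). The gripper opens to 85 mm and grips with 20 to 120 N. Pads are 22 mm wide; open, the fingers measure 114 mm over their backs; the gripper's body (76 mm by 85 mm) begins 54 mm behind the grasp point. The pads swing forward as they close: fully open they stand 13 mm farther back than shut.
Start: joints at [1.334, 0.241, 0.005, 1.335, 0, 1.571], TCP at [0.117, 0.486, 0.239] pointing down, gripper open.
Joint ranges: [-2.72, 2.72], [-1.05, 1.87], [-1.09, 1.28], [-1.99, 2.15], [-1.42, 1.44], [-3.14, 3.14]. Speed limits (rad/s): [2.79, 2.79, 3.14, 3.14, 3.14, 3.14].

INTERFACE

Orientations are given as a unit quaternion [x, y, z, w].
In Python, from workcell import bot gives the robot as it stands.
- The arm moves only by the tool move_arm, never from a script. Its argument "deltas" is a list of rows, each a list of 7 numbers: the opening, from 0 (shut) to 1 (fully open), then the shift along the tool's x, y, z in mm, then the turn, a rotation vector about the tool's x, y, z in degrees. In form: [[gripper, tx, ty, tz, ax, ay, az], ...]. A call has 1 to 10 rows; each row shifts and turns the commanded pose from where the row before left it, along the tool's axes as they then stand; what a row does not reach is not made up. A row lasts 1/12 s, in which the tool goes at most 41.7 mm and 7.16 degrees, less where a joint would pass 70% of its speed; a pose out of reach is approached as far as the arm can. A call is refused whole if a number of a shift passes 41.7 or a number of a turn 7.16, either way. A call with a gripper value outside its range is refused whole. The fingers move at their own pace and stop on an object; the grip force is fixed at half the most. Time passes only in rows, so rows that do not move let the fingers close. It gives the time, the measured TCP pose, the force, the opening and the grip force at its end, in the units of the state.
- bot.get_obs(): the state, without advancing time (a new reading comes with each control period).
- bot.camera(name): name is "side" or "top"; returns the picture (420x560x3 uint8, blue, green, red); there is no depth.
- bot.calibration(name): a dict with "K" (3x3 intrinsics, pixels), "position" and "orientation" of the camera in the world. Camera axes: x right, y down, z forward; pixel columns grow to the right and rows downward; lengths in m; the calibration is good to about 2 mm. A picture is of the moment at which its call begins. calibration takes no time and is no camera call.
- bot.job_done(): hands the job in; it is judged then, once.
Trained networks look in the newest picture that a camera, given by its name, has taken for a name from the list of things; names that differ only in an ending like _2 or _b are one class to them, and where a whole thing is asked for, a point or a joint stands for the part that bears it (a point fixed in the world has none). Each returns a list of dicts, best first, with "conf" (0 to 1); they miss things now and then, are a little off and sometimes report something else, mostly with a low value. They report only what shows in the picture. A call takes as long as a camera call. They do not tell look-alikes from the thing itself.
- bot.outline_of(query, camera): "pixels" (420x560 bool, what is visible of it) and "rect" ([left, top, width, height] in pixels, round what is visible of it).
The state is a dict: "clock": time; "joint_pos": joint angles; "joint_vel": joint speeds; "tau": joint torques, N m; "eef_pos": TCP position; "tool_rot": TCP orientation; "ft_force": force on the tool from outside, world axes, zero at the start; "ft_torque": the same for the moment, N m; "grip_width": finger opening in m; "grasp_force": force on a finger pad.
Only numpy, scipy, OpenCV 4.12 (cv2) and the standard library are available. Lean on these libraries where they do the work, as an engineer would, in place of code of your own. Each camera call takes 0.05 s, during which the arm holds its last target. There are 200 camera calls.

## Working session

There is one attempt and no reset: what is moved stays moved. The work goes in short steps, Python scripts to look and compute and a tool call to move; the robot and the scene stay as the last step left them, time stands still between calls to the robot, and variables do not carry over. Pictures are saved under pics/ and viewed, at most 10 in all, crops included, and the job is handed in when it is done.

Besides the shell and the picture viewer there is one more tool, called by a JSON object that holds its "method" and its "body". move_arm: Moves the arm, as the interface text tells. Its arguments: {"type":"object","properties":{"deltas":{"type":"array","items":{"type":"array","items":{"type":"number"}}}},"required":["deltas"]}

```bash
mkdir -p pics
cat > h.py <<'E'
import numpy as np, cv2
from scipy.spatial.transform import Rotation as R
from workcell import bot
def ray(cam,uv):
    c=bot.calibration(cam); d=np.linalg.inv(c["K"])@np.array([uv[0],uv[1],1.])
    return np.array(c["position"]), R.from_quat(c["orientation"]).apply(d)
def at_z(cam,uv,z):
    p,d=ray(cam,uv); return p+d*(z-p[2])/d[2]
def proj(cam,P):
    c=bot.calibration(cam); q=R.from_quat(c["orientation"]).inv().apply(np.atleast_2d(P)-np.array(c["position"]))
    q=q@np.array(c["K"]).T; return q[:,:2]/q[:,2:]
E
python3 - <<'E'
from h import *
a=bot.camera("top");b=bot.camera("side")
cv2.imwrite("pics/t0.png",a);cv2.imwrite("pics/s0.png",b)
for n in["top","side"]:
  c=bot.calibration(n);print(n,np.round(c["position"],3),np.round(R.from_quat(c["orientation"]).as_matrix(),2).tolist(),c["K"][0][0])
  for q in["enclosure","cover","cover_rib","handle_red"]:
    for r in bot.outline_of(q,n)[:3]:
        m=r["pixels"].astype(np.uint8); 
        ra=cv2.minAreaRect(cv2.findNonZero(m)); print(n,q,round(r["conf"],2),r["rect"],np.round(cv2.boxPoints(ra)).tolist(), np.round([at_z(n,p,.085)[:2] for p in cv2.boxPoints(ra)],3).tolist())
E
```

```text
top [ 0.351 -0.034  1.627] [[0.0, -0.99, 0.13], [-1.0, 0.0, 0.01], [-0.01, -0.13, -0.99]] 486.9222022130291
top enclosure 0.96 [233.4, 172.2, 111.3, 76.5] [[230.0, 231.0], [239.0, 171.0], [354.0, 187.0], [345.0, 247.0]] [[0.487, 0.146], [0.683, 0.121], [0.629, -0.249], [0.436, -0.219]]
top cover 0.87 [287.9, 183.2, 61.7, 61.2] [[289.0, 236.0], [297.0, 181.0], [351.0, 189.0], [343.0, 244.0]] [[0.47, -0.043], [0.648, -0.068], [0.623, -0.239], [0.447, -0.212]]
top cover 0.55 [303.1, 258.9, 69.6, 72.6] [[299.0, 297.0], [334.0, 256.0], [375.0, 291.0], [340.0, 332.0]] [[0.28, -0.072], [0.408, -0.184], [0.298, -0.311], [0.172, -0.199]]
top cover_rib 0.81 [291.8, 179.3, 58.8, 61.2] [[289.0, 236.0], [297.0, 181.0], [351.0, 188.0], [343.0, 243.0]] [[0.472, -0.042], [0.649, -0.067], [0.624, -0.242], [0.447, -0.214]]
top cover_rib 0.57 [301.1, 258.4, 70.0, 77.2] [[299.0, 297.0], [335.0, 256.0], [376.0, 291.0], [340.0, 333.0]] [[0.28, -0.073], [0.408, -0.187], [0.298, -0.313], [0.172, -0.2]]
side [ 0.434 -0.772  0.77 ] [[0.99, -0.08, 0.1], [-0.13, -0.65, 0.75], [0.0, -0.76, -0.65]] 425.56358810020333
side enclosure 0.75 [250.6, 172.1, 95.8, 139.7] [[250.0, 174.0], [343.0, 174.0], [343.0, 310.0], [250.0, 310.0]] [[0.47, 0.157], [0.719, 0.126], [0.616, -0.303], [0.439, -0.281]]
side cover 0.61 [254.1, 223.6, 88.6, 61.2] [[254.0, 282.0], [255.0, 223.0], [340.0, 224.0], [339.0, 283.0]] [[0.452, -0.214], [0.467, -0.039], [0.665, -0.067], [0.624, -0.237]]
side cover_rib 0.97 [251.9, 221.1, 90.5, 65.7] [[254.0, 282.0], [255.0, 222.0], [341.0, 224.0], [340.0, 283.0]] [[0.452, -0.213], [0.467, -0.036], [0.668, -0.065], [0.626, -0.238]]
side cover_rib 0.92 [119.9, 264.8, 117.6, 97.4] [[119.0, 317.0], [181.0, 250.0], [237.0, 301.0], [175.0, 368.0]] [[0.193, -0.265], [0.3, -0.105], [0.414, -0.257], [0.303, -0.383]]
```

View pics/t0.png

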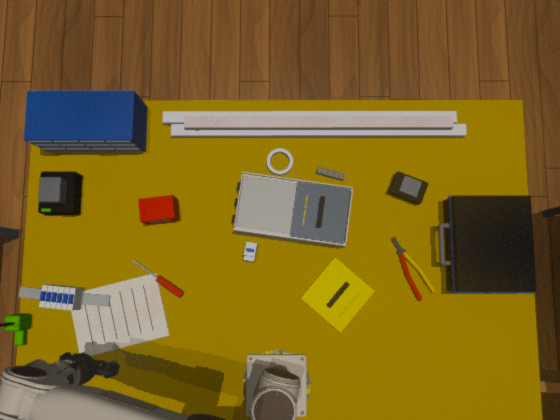

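View pics/s0.png

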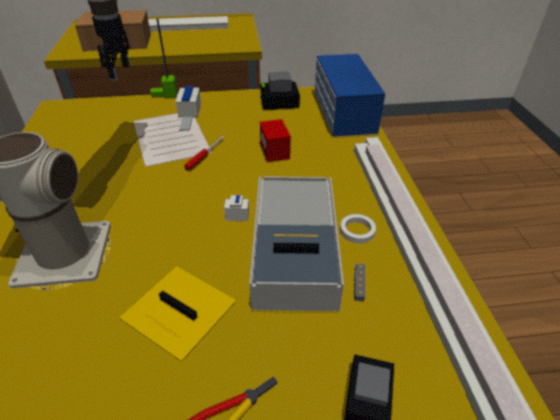

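The top view shows the box around (294,209), with its closed half to the left. The slate cover is at about (320,212) and its rib at (320,212). The yellow look-alike lies at (338,295). In the side view the box spans (250–343, 175–308) and the rib is at (296,248). Next I fit the box and rib precisely.

```bash
cat >> h.py <<'E'
def box(p,x,y,z):  # box-frame -> world
    c,s=np.cos(p[2]),np.sin(p[2]); x,y,z=np.broadcast_arrays(x,y,z)
    return np.stack([p[0]+c*x-s*y,p[1]+s*x+c*y,z+0*x],-1).reshape(-1,3)
E
python3 - <<'E'
from h import *
from scipy.optimize import minimize
M={}
for n in["top","side"]:
    bot.camera(n); M[n]=bot.outline_of("enclosure",n)[0]["pixels"].astype(np.float32)
X,Y,Z=np.meshgrid([-.095,.095],[-.18,.18],[0,.089])
def cost(p,cams):
    t=0
    for n in cams:
        uv=proj(n,box([p[0],p[1],p[2]],X.ravel(),Y.ravel(),Z.ravel()))
        h=cv2.convexHull(((uv+.5)*4-.5).astype(np.float32)); im=np.zeros((1680,2240),np.uint8)
        cv2.fillConvexPoly(im,np.round(h*16).astype(np.int32),255,shift=4)
        im=cv2.resize(im,(560,420),interpolation=cv2.INTER_AREA)/255.
        t+=np.abs(im-M[n]).sum()/M[n].sum()
    return t
for cams in(["top"],["side"],["top","side"]):
    r=minimize(cost,[.56,-.045,-.139],args=(cams,),method="Nelder-Mead",options=dict(initial_simplex=[[.56,-.045,-.139],[.57,-.045,-.139],[.56,-.035,-.139],[.56,-.045,-.10]]))
    print(cams,np.round(r.x,4),r.fun)
p=r.x;np.save("box.npy",p)
def inbox(w): 
    d=w[:2]-p[:2];c,s=np.cos(p[2]),np.sin(p[2]);return np.round([c*d[0]+s*d[1],-s*d[0]+c*d[1]],4)
for n in M:
    im=cv2.imread("pics/%s0.png"%n[0]); g=im.max(2)
    poly=proj(n,box(p,np.array([-.06,.06,.06,-.06]),np.array([-.12,-.12,-.05,-.05]),.1))
    m=np.zeros(g.shape,np.uint8);cv2.fillConvexPoly(m,np.round(poly).astype(np.int32),1)
    k=(g<45)&(m>0); q=np.argwhere(k)[:,::-1]
    ra=cv2.minAreaRect(q.astype(np.float32));print(n,len(q),ra,inbox(at_z(n,ra[0],.1)))
    c=bot.outline_of("cover",n)[0]["pixels"];ra=cv2.minAreaRect(np.argwhere(c)[:,::-1].astype(np.float32));print("cover",inbox(at_z(n,ra[0],.085)))
o=bot.get_obs();print(o["eef_pos"],R.from_quat(o["tool_rot"]).as_matrix().round(3).tolist(),o["clock"])
E
```

```text
['top'] [ 0.5599 -0.0545 -0.1451] 0.7907866056146408
['side'] [ 0.5626 -0.0524 -0.1414] 0.7350856621718456
['top', 'side'] [ 0.5615 -0.0532 -0.1385] 1.5418178120631483
top 0 ((0.0, 0.0), (0.0, 0.0), 0.0) [0.5604 1.0687]
cover [-0.2507 -0.1748]
side 446 ((295.58734130859375, 247.5919647216797), (45.03647994995117, 9.919817924499512), 1.4688007831573486) [-0.0007 -0.0903]
cover [ 0.0036 -0.0919]
[0.11728873 0.48603674 0.23932337] [[-0.972, 0.235, 0.0], [0.235, 0.972, 0.0], [0.0, 0.0, -1.0]] 0.8
```

```bash
cat > fit.py <<'E'
from h import *
from scipy.optimize import minimize
def fit(p0):
    M={}
    for n in["top","side"]:
        bot.camera(n); m=bot.outline_of("enclosure",n)[0]["pixels"].astype(np.uint8)
        h=cv2.convexHull(cv2.findNonZero(m)); f=m*0; cv2.fillConvexPoly(f,h,1); M[n]=f
    X,Y,Z=np.meshgrid([-.095,.095],[-.18,.18],[0,.089])
    def cost(p,cams):
        t=0
        for n in cams:
            uv=proj(n,box(p,X.ravel(),Y.ravel(),Z.ravel()))
            h=cv2.convexHull(((uv+.5)*4-.5).astype(np.float32)); im=np.zeros((1680,2240),np.uint8)
            cv2.fillConvexPoly(im,np.round(h*16).astype(np.int32),255,shift=4)
            im=cv2.resize(im,(560,420),interpolation=cv2.INTER_AREA)/255.
            t+=np.abs(im-M[n]).sum()/M[n].sum()
        return t
    for cams in(["top"],["side"],["top","side"]):
        s=np.array([p0]*4)+np.array([[0,0,0],[.01,0,0],[0,.01,0],[0,0,.04]])
        r=minimize(cost,p0,args=(cams,),method="Nelder-Mead",options=dict(initial_simplex=s))
        print(cams,np.round(r.x,4),round(r.fun,3))
    return r.x
E
python3 - <<'E'
from fit import *
p=fit(np.array([.5605,-.053,-.14]));np.save("box.npy",p)
def inbox(w): 
    d=w[:2]-p[:2];c,s=np.cos(p[2]),np.sin(p[2]);return np.round([c*d[0]+s*d[1],-s*d[0]+c*d[1]],4)
for n in["top","side"]:
    im=cv2.imread("pics/%s0.png"%n[0]); g=im.max(2)
    poly=proj(n,box(p,np.array([-.06,.06,.06,-.06]),np.array([-.12,-.12,-.05,-.05]),.1))
    m=np.zeros(g.shape,np.uint8);cv2.fillConvexPoly(m,np.round(poly).astype(np.int32),1)
    k=(g<60)&(m>0); q=np.argwhere(k)[:,::-1]
    if len(q):
        ra=cv2.minAreaRect(q.astype(np.float32));print(n,len(q),ra,inbox(at_z(n,ra[0],.1)))
    print(g[m>0].min())
    for r in bot.outline_of("cover",n):
        ra=cv2.minAreaRect(np.argwhere(r["pixels"])[:,::-1].astype(np.float32));print("cover",r["conf"],inbox(at_z(n,ra[0],.085)))
q=box(p,0,np.array([-.088-.06,-.082]),.1);print(q)
im=cv2.imread("pics/t0.png")
for z in(0,.089):
    uv=proj("top",box(p,np.array([-.095,.095,.095,-.095]),np.array([-.18,-.18,.18,.18]),z))
    cv2.polylines(im,[np.round(uv*16).astype(np.int32)],True,(0,0,255),1,shift=4)
cv2.imwrite("pics/t1.png",cv2.resize(im[150:270,210:370],None,fx=5,fy=5))
E
```

```text
['top'] [ 0.5615 -0.046  -0.154 ] 0.039
['side'] [ 0.5625 -0.0541 -0.1379] 0.02
['top', 'side'] [ 0.5624 -0.0499 -0.1391] 0.076
top 129 ((320.0099792480469, 211.92996215820312), (4.525484085083008, 30.68843650817871), 8.130102157592773) [-0.0037 -0.0913]
48
cover 0.66 [-0.0023 -0.0916]
side 502 ((296.0, 248.0), (46.0, 10.0), 0.0) [-0.0002 -0.0948]
0
cover 0.8 [ 0.0019 -0.0951]
[[ 0.54187104 -0.19650756  0.1       ]
 [ 0.55102001 -0.13114476  0.1       ]]
```

View pics/t1.png

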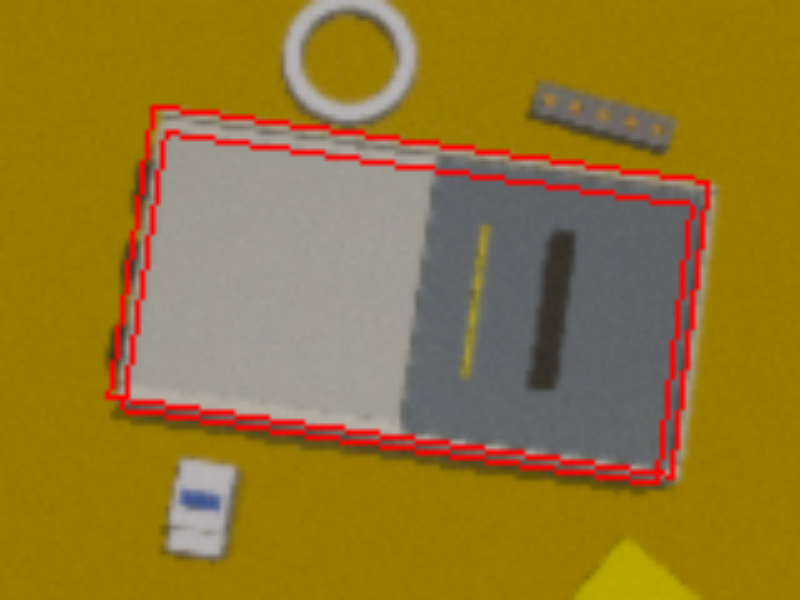

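The overlay lies about 1 px (roughly 4 mm) too far toward the closed end, pulled by the cable glands there. I use box pose (0.5615, -0.054, -0.139), which puts the rib at box y ≈ -87 mm. Next is planning the approach.

Run:
```python
from h import *
p=np.array([.5615,-.054,-.139]);np.save("box.npy",p);print(bot.tip_reach)
o=bot.get_obs();T=R.from_quat(o["tool_rot"]);P=np.array(o["eef_pos"])
g=box(p,0,-.129,P[2])[0];n=21
for i in range(n):
    a=T*R.from_euler('z',4.017*i,degrees=True)
    print([0]+np.round(a.inv().apply((g-P)/n)*1000,1).tolist()+[0,0,4.02])
```

```text
0.008
[0, -27.2, -26.1, -0.0, 0, 0, 4.02]
[0, -29.0, -24.2, -0.0, 0, 0, 4.02]
[0, -30.6, -22.1, -0.0, 0, 0, 4.02]
[0, -32.1, -19.9, -0.0, 0, 0, 4.02]
[0, -33.4, -17.6, -0.0, 0, 0, 4.02]
[0, -34.5, -15.2, -0.0, 0, 0, 4.02]
[0, -35.5, -12.8, -0.0, 0, 0, 4.02]
[0, -36.3, -10.2, -0.0, 0, 0, 4.02]
[0, -36.9, -7.7, -0.0, 0, 0, 4.02]
[0, -37.4, -5.1, -0.0, 0, 0, 4.02]
[0, -37.6, -2.4, -0.0, 0, 0, 4.02]
[0, -37.7, 0.2, -0.0, 0, 0, 4.02]
[0, -37.6, 2.8, -0.0, 0, 0, 4.02]
[0, -37.3, 5.5, -0.0, 0, 0, 4.02]
[0, -36.9, 8.1, -0.0, 0, 0, 4.02]
[0, -36.2, 10.6, -0.0, 0, 0, 4.02]
[0, -35.4, 13.1, -0.0, 0, 0, 4.02]
[0, -34.4, 15.6, -0.0, 0, 0, 4.02]
[0, -33.2, 18.0, -0.0, 0, 0, 4.02]
[0, -31.8, 20.2, -0.0, 0, 0, 4.02]
[0, -30.3, 22.4, -0.0, 0, 0, 4.02]
```

{"method": "move_arm", "body": {"deltas": [[0,-27,-26,0,0,0,4],[0,-29,-24,0,0,0,4],[0,-31,-22,0,0,0,4],[0,-32,-20,0,0,0,4],[0,-33,-18,0,0,0,4],[0,-34,-15,0,0,0,4],[0,-36,-13,0,0,0,4],[0,-36,-10,0,0,0,4],[0,-37,-8,0,0,0,4],[0,-37,-5,0,0,0,4]]}}

```text
clock: 1.93
eef_pos: [0.3206, 0.1672, 0.2397]
tool_rot: [0.452, 0.892, 0.0, 0.0]
ft_force: [1.5, 0.2, -1.0]
grip_width: 0.0001
grasp_force: 0.0
```

{"method": "move_arm", "body": {"deltas": [[0,-38,-2,0,0,0,4],[0,-38,0,0,0,0,4],[0,-38,3,0,0,0,4],[0,-37,6,0,0,0,4],[0,-37,8,0,0,0,4],[0,-36,11,0,0,0,4],[0,-35,13,0,0,0,4],[0,-34,16,0,0,0,4],[0,-33,18,0,0,0,4],[0,-32,20,0,0,0,4]]}}

```text
clock: 2.77
eef_pos: [0.5265, -0.1494, 0.2393]
tool_rot: [0.73, 0.683, 0.0, 0.0]
ft_force: [1.0, 0.6, -0.9]
grip_width: 0.0001
grasp_force: 0.0
```

{"method": "move_arm", "body": {"deltas": [[0,-30,22,0,0,0,4],[0,0,0,0,0,0,0],[0,0,0,0,0,0,0]]}}

```text
clock: 3.02
eef_pos: [0.5461, -0.1805, 0.2379]
tool_rot: [0.753, 0.658, -0.0, -0.001]
ft_force: [-0.4, -0.3, -1.2]
grip_width: -0.0001
grasp_force: 0.0
```

```bash
cat > w.py <<'E'
from h import *
p=np.load("box.npy");o=bot.get_obs();d=np.array(o["eef_pos"])-[p[0],p[1],0];c,s=np.cos(p[2]),np.sin(p[2])
T=R.from_quat(o["tool_rot"]).as_matrix()
print("box mm",np.round([1000*(c*d[0]+s*d[1]),1000*(-s*d[0]+c*d[1]),1000*d[2]],1),"toolx yaw err deg",round(np.degrees(np.arctan2(T[1,0],T[0,0])-p[2])-90,2),np.round(T[2],3),"F",np.round(o["ft_force"],1),"w",o["grip_width"],"t",o["clock"])
E
python3 w.py
```

```text
box mm [   2.3 -127.4  237.9] toolx yaw err deg 0.26 [ 0.    -0.002 -1.   ] F [-0.4 -0.3 -1.2] w -0.00011739424763501206 t 3.0167
```

{"method": "move_arm", "body": {"deltas": [[0,0,-2,35,0,0,0],[0,0,0,35,0,0,0],[0,0,0,30,0,0,0],[0,0,0,20,0,0,0],[0,0,0,10,0,0,0],[0,0,0,6,0,0,0],[0,0,0,0,0,0,0],[0,0,0,0,0,0,0]]}}

```text
clock: 3.68
eef_pos: [0.5446, -0.1784, 0.1047]
tool_rot: [0.752, 0.659, 0.001, 0.001]
ft_force: [0.7, -0.2, -0.5]
grip_width: 0.0
grasp_force: 0.0
```

```bash
python3 w.py; python3 -c "
from h import *
b=bot.camera('side');cv2.imwrite('pics/s2.png',cv2.resize(b[140:340,200:400],None,fx=3,fy=3))"
```

```text
box mm [   0.5 -125.5  104.7] toolx yaw err deg 0.44 [-0.     0.002 -1.   ] F [ 0.7 -0.2 -0.5] w 5.6496025399005875e-06 t 3.6833
```

View pics/s2.png

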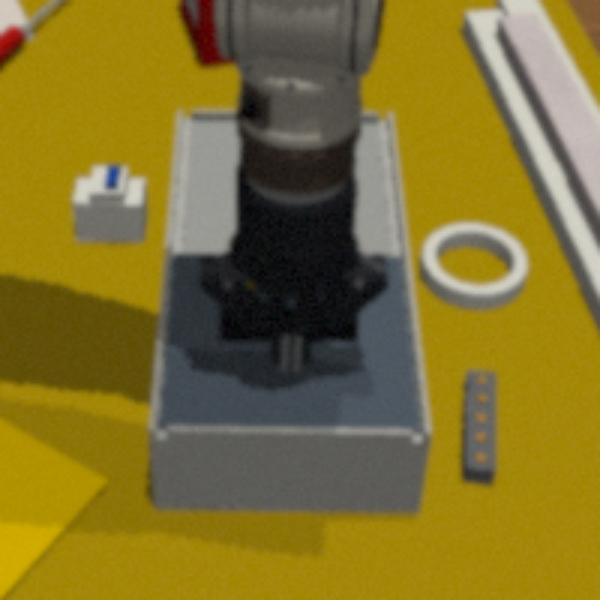

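The fingertips (crop 290,365) are centred on the near side of the rib. I lower 3 mm and push.

{"method": "move_arm", "body": {"deltas": [[0,0,0,3,0,0,0],[0,5,0,0,0,0,0],[0,5,0,0,0,0,0],[0,5,0,0,0,0,0],[0,5,0,0,0,0,0],[0,8,0,0,0,0,0],[0,8,0,0,0,0,0],[0,8,0,0,0,0,0],[0,8,0,0,0,0,0],[0,8,0,0,0,0,0]]}}

```text
clock: 4.57
eef_pos: [0.552, -0.1186, 0.1006]
tool_rot: [0.752, 0.659, -0.0, 0.0]
ft_force: [0.3, -3.1, 0.4]
grip_width: 0.0002
grasp_force: 1.8
```

```bash
python3 w.py; python3 -c "
from h import *
b=bot.camera('side');cv2.imwrite('pics/s3.png',cv2.resize(b[140:340,200:400],None,fx=3,fy=3))"
```

```text
box mm [ -0.5 -65.2 100.6] toolx yaw err deg 0.4 [-0.001  0.    -1.   ] F [ 0.3 -3.1  0.4] w 0.00017974204935262213 t 4.5667
```

View pics/s3.png

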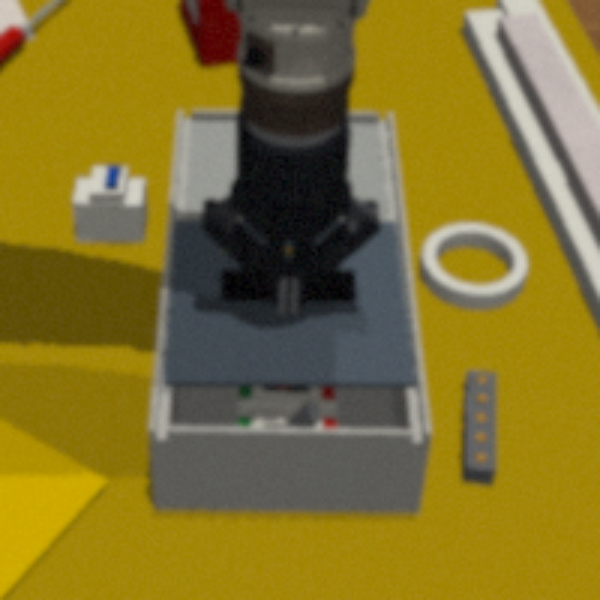

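The cover slides flat with about 3 N, and the bay is opening at crop (290,405). I continue pushing.

{"method": "move_arm", "body": {"deltas": [[0,12,0,0,0,0,0],[0,12,0,0,0,0,0],[0,12,0,0,0,0,0],[0,12,0,0,0,0,0],[0,12,0,0,0,0,0],[0,12,0,0,0,0,0],[0,12,0,0,0,0,0],[0,12,0,0,0,0,0],[0,12,0,0,0,0,0],[0,8,0,0,0,0,0]]}}

```text
clock: 5.45
eef_pos: [0.5674, -0.0026, 0.1004]
tool_rot: [0.752, 0.659, 0.0, 0.0]
ft_force: [1.5, -5.1, 2.1]
grip_width: -0.0001
grasp_force: 2.4
```

```bash
python3 w.py
```

```text
box mm [ -1.3  51.7 100.4] toolx yaw err deg 0.45 [ 0.  0. -1.] F [ 1.5 -5.1  2.1] w -7.630430249696145e-05 t 5.45
```

{"method": "move_arm", "body": {"deltas": [[0,5,0,0,0,0,0],[0,4,0,0,0,0,0],[0,3,0,0,0,0,0],[0,2,0,0,0,0,0],[0,2,0,0,0,0,0],[0,0,0,0,0,0,0]]}}

```text
clock: 5.95
eef_pos: [0.5692, 0.0118, 0.1004]
tool_rot: [0.752, 0.659, 0.0, -0.0]
ft_force: [2.0, -3.3, 1.4]
grip_width: -0.0001
grasp_force: 1.8
```

{"method": "move_arm", "body": {"deltas": [[0,1,0,0,0,0,0],[0,1,0,0,0,0,0],[0,0,0,0,0,0,0]]}}

```text
clock: 6.2
eef_pos: [0.5695, 0.0134, 0.1004]
tool_rot: [0.752, 0.659, -0.0, 0.0]
ft_force: [1.2, -5.3, 2.7]
grip_width: -0.0
grasp_force: 2.3
```

```bash
python3 w.py
```

```text
box mm [ -1.5  67.8 100.4] toolx yaw err deg 0.36 [-0.  0. -1.] F [ 1.2 -5.3  2.7] w -4.6618879870504314e-06 t 6.2
```

{"method": "move_arm", "body": {"deltas": [[0,1,0,0,0,0,0],[0,1,0,0,0,0,0],[0,0,0,0,0,0,0]]}}

```text
clock: 6.45
eef_pos: [0.5698, 0.0154, 0.1004]
tool_rot: [0.752, 0.659, 0.0, 0.0]
ft_force: [1.0, -4.5, 2.8]
grip_width: 0.0001
grasp_force: 2.4
```

{"method": "move_arm", "body": {"deltas": [[0,1,0,0,0,0,0],[0,1,0,0,0,0,0],[0,0,0,0,0,0,0]]}}

```text
clock: 6.7
eef_pos: [0.5696, 0.0165, 0.1004]
tool_rot: [0.753, 0.659, -0.001, 0.001]
ft_force: [0.6, -7.3, 3.0]
grip_width: -0.0001
grasp_force: 3.6
```

{"method": "move_arm", "body": {"deltas": [[0,1,0,0,0,0,0],[0,0,0,0,0,0,0]]}}

```text
clock: 6.87
eef_pos: [0.5695, 0.0167, 0.1004]
tool_rot: [0.753, 0.658, -0.002, 0.001]
ft_force: [-0.2, -8.3, 4.0]
grip_width: -0.0
grasp_force: 4.7
```

The force rises without motion, so the cover is at its end stop. I back off, lift and look.

{"method": "move_arm", "body": {"deltas": [[0,-6,0,0,0,0,0],[0,-12,0,0,0,0,0],[0,0,0,-30,0,0,0],[0,0,0,-40,0,0,0],[0,30,0,-40,0,0,0],[0,40,0,-20,0,0,0],[0,30,0,0,0,0,0],[0,0,0,0,0,0,0]]}}

```text
clock: 7.53
eef_pos: [0.5807, 0.0976, 0.2236]
tool_rot: [0.75, 0.661, 0.003, -0.001]
ft_force: [0.1, -0.1, -0.9]
grip_width: -0.0002
grasp_force: 0.0
```

```bash
python3 w.py
python3 - <<'E'
from h import *
p=np.load("box.npy");im={}
for n in["side","top"]:
    im[n]=bot.camera(n);cv2.imwrite("pics/%s4.png"%n,im[n])
    for q in["handle_red","red_tip","grey_a_tip"]:
        for r in bot.outline_of(q,n)[:3]: print(n,q,round(r["conf"],2),r["rect"],np.argwhere(r["pixels"]).mean(0)[::-1].round(1))
    for y in(-.140,-.088,-.036):
        a=.6;print(n,y,"piv,tipOn,tipOff",proj(n,np.vstack([box(p,0,y,.033),box(p,-.0203,y,.0627),box(p,.0203,y,.0627)])).round(1).tolist())
cv2.imwrite("pics/c4.png",np.hstack([cv2.resize(im["side"][200:320,240:350],None,fx=4.5,fy=4.5)[:500],np.zeros((500,5,3),np.uint8),cv2.resize(im["top"][170:260,280:360],(290,326))[:,:].copy() if 0 else cv2.copyMakeBorder(cv2.resize(im["top"][170:260,285:360],(290,348)),0,152,0,0,0)]))
E
```

```text
box mm [ -2.  152.8 223.6] toolx yaw err deg 0.74 [ 0.005  0.002 -1.   ] F [ 0.1 -0.1 -0.9] w -0.00020211434370502715 t 7.5333
side handle_red 0.51 [248.7, 175.7, 96.6, 136.9] [296.6 266.6]
side red_tip 0.41 [290.2, 256.0, 9.2, 14.1] [291.3 262.2]
side grey_a_tip 0.51 [286.8, 236.9, 10.9, 15.7] [290.8 245.1]
side -0.14 piv,tipOn,tipOff [[295.4, 285.8], [286.3, 276.8], [305.3, 277.0]]
side -0.088 piv,tipOn,tipOff [[295.2, 267.6], [286.4, 258.6], [304.6, 258.8]]
side -0.036 piv,tipOn,tipOff [[294.9, 250.8], [286.5, 241.9], [304.0, 242.1]]
top handle_red 0.71 [250.2, 177.6, 44.4, 58.1] [273.  203.5]
top -0.14 piv,tipOn,tipOff [[334.7, 215.7], [334.8, 220.8], [336.4, 208.4]]
top -0.088 piv,tipOn,tipOff [[319.0, 213.5], [318.8, 218.6], [320.4, 206.2]]
top -0.036 piv,tipOn,tipOff [[303.4, 211.4], [302.9, 216.4], [304.5, 204.0]]
```

View pics/c4.png

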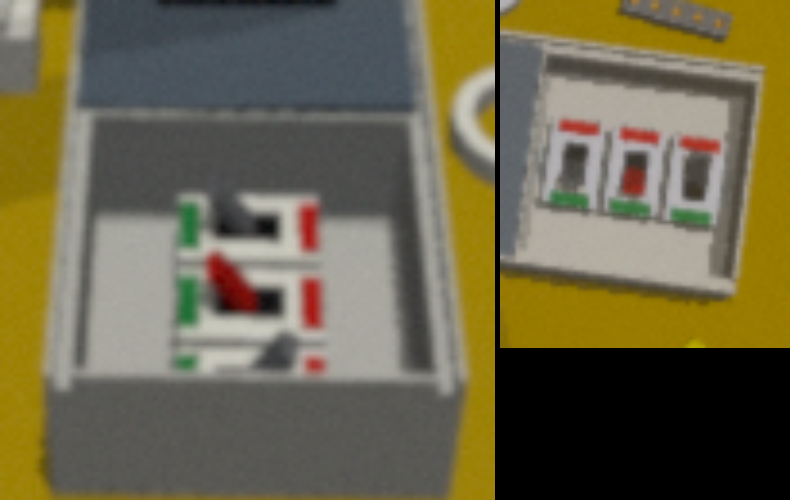

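The side crop shows the red handle in the middle bay (y = -88), leaning left toward its green bar. The far grey handle is on and the near grey one is off. The cover edge sits at the bay's border. I move to the -x side of the red handle.

{"method": "move_arm", "body": {"deltas": [[0,-34,-6,0,0,0,0.7],[0,-34,-6,0,0,0,0],[0,-34,-6,0,0,0,0],[0,-34,-6,0,0,0,0],[0,-34,-6,0,0,0,0],[0,-34,-6,0,0,0,0],[0,-34,-8,0,0,0,0],[0,0,0,0,0,0,0],[0,0,0,0,0,0,0]]}}

```text
clock: 8.68
eef_pos: [0.5015, -0.1392, 0.2223]
tool_rot: [0.758, 0.652, 0.0, -0.0]
ft_force: [-0.3, 0.5, 0.3]
grip_width: -0.0001
grasp_force: 0.0
```

```bash
python3 w.py
```

```text
box mm [-47.7 -92.7 222.3] toolx yaw err deg -0.59 [ 0. -0. -1.] F [-0.3  0.5  0.3] w -0.00011411997826075965 t 8.6833
```

{"method": "move_arm", "body": {"deltas": [[0,4.5,0,20,0,0,-0.6],[0,0,0,35,0,0,0],[0,0,0,35,0,0,0],[0,0,0,25,0,0,0],[0,0,0,15,0,0,0],[0,0,0,10,0,0,0],[0,0,0,0,0,0,0]]}}

```text
clock: 9.27
eef_pos: [0.5017, -0.1313, 0.08]
tool_rot: [0.752, 0.659, -0.001, -0.002]
ft_force: [-0.3, 0.7, -1.1]
grip_width: -0.0001
grasp_force: 0.0
```

```bash
python3 w.py; python3 -c "
from h import *
b=bot.camera('side');cv2.imwrite('pics/s5.png',cv2.resize(b[200:320,240:350],None,fx=5,fy=5))"
```

```text
box mm [-48.5 -84.8  80. ] toolx yaw err deg 0.37 [ 0.001 -0.005 -1.   ] F [-0.3  0.7 -1.1] w -8.69681466604191e-05 t 9.2667
```

View pics/s5.png

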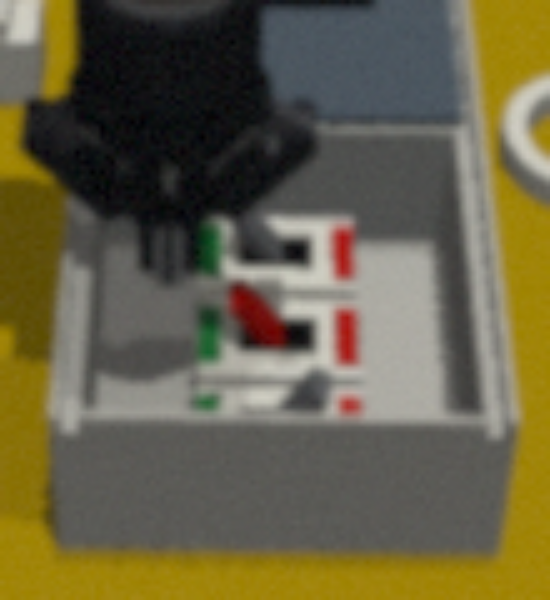

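The tips at crop (168,275) are to the left of the red handle (255,315), with clear knuckles. I go down 24 mm and push gently toward +x.

{"method": "move_arm", "body": {"deltas": [[0,-3,0,8,0,0,0],[0,0,0,8,0,0,0],[0,0,0,8,0,0,0],[0,0,4,0,0,0,0],[0,0,4,0,0,0,0],[0,0,4,0,0,0,0],[0,0,0,0,0,0,0]]}}

```text
clock: 9.9
eef_pos: [0.5148, -0.1373, 0.0588]
tool_rot: [0.753, 0.658, -0.0, -0.0]
ft_force: [-2.0, 0.4, 3.6]
grip_width: -0.0002
grasp_force: 1.9
```

```bash
python3 w.py
```

```text
box mm [-34.7 -88.9  58.8] toolx yaw err deg 0.3 [-0.    -0.001 -1.   ] F [-2.   0.4  3.6] w -0.0002381630226417253 t 9.9
```

{"method": "move_arm", "body": {"deltas": [[0,0,4,0,0,0,0],[0,0,4,0,0,0,0],[0,0,4,0,0,0,0],[0,0,4,0,0,0,0],[0,0,0,0,0,0,0]]}}

```text
clock: 10.32
eef_pos: [0.5318, -0.1395, 0.0587]
tool_rot: [0.753, 0.658, 0.001, 0.001]
ft_force: [-1.5, -0.7, 0.9]
grip_width: -0.0002
grasp_force: 0.3
```

```bash
python3 w.py
```

```text
box mm [-17.6 -88.8  58.7] toolx yaw err deg 0.3 [-0.     0.002 -1.   ] F [-1.5 -0.7  0.9] w -0.0002123812935045157 t 10.3167
```

{"method": "move_arm", "body": {"deltas": [[0,0,4,0,0,0,0],[0,0,4,0,0,0,0],[0,0,3,0,0,0,0],[0,0,0,0,0,0,0]]}}

```text
clock: 10.65
eef_pos: [0.5419, -0.1408, 0.0578]
tool_rot: [0.753, 0.658, -0.0, -0.0]
ft_force: [-0.5, 0.3, 0.5]
grip_width: 0.0003
grasp_force: 0.3
```

{"method": "move_arm", "body": {"deltas": [[0,0,1,0,0,0,0],[0,0,1,0,0,0,0],[0,0,0,0,0,0,0]]}}

```text
clock: 10.9
eef_pos: [0.5431, -0.1409, 0.058]
tool_rot: [0.753, 0.658, -0.0, -0.0]
ft_force: [-2.4, 0.6, -0.5]
grip_width: -0.0004
grasp_force: 0.9
```

{"method": "move_arm", "body": {"deltas": [[0,0,1,0,0,0,0],[0,0,1,0,0,0,0],[0,0,0,0,0,0,0]]}}

```text
clock: 11.15
eef_pos: [0.5453, -0.1412, 0.0582]
tool_rot: [0.753, 0.658, -0.0, -0.0]
ft_force: [-2.9, 0.7, -0.8]
grip_width: -0.0001
grasp_force: 1.0
```

```bash
python3 w.py
```

```text
box mm [ -4.  -88.6  58.2] toolx yaw err deg 0.3 [ 0. -0. -1.] F [-2.9  0.7 -0.8] w -5.0871699237281555e-05 t 11.15
```

{"method": "move_arm", "body": {"deltas": [[0,0,1,0,0,0,0],[0,0,1,0,0,0,0],[0,0,0,0,0,0,0]]}}

```text
clock: 11.4
eef_pos: [0.5476, -0.1416, 0.0584]
tool_rot: [0.753, 0.658, 0.0, 0.0]
ft_force: [-2.2, 1.0, -0.2]
grip_width: 0.0001
grasp_force: 1.0
```

{"method": "move_arm", "body": {"deltas": [[0,0,1,0,0,0,0],[0,0,1,0,0,0,0],[0,0,0,0,0,0,0]]}}

```text
clock: 11.65
eef_pos: [0.5495, -0.1419, 0.0584]
tool_rot: [0.753, 0.658, 0.0, 0.0]
ft_force: [-2.2, 0.1, 0.1]
grip_width: -0.0001
grasp_force: 1.0
```

{"method": "move_arm", "body": {"deltas": [[0,0,1,0,0,0,0],[0,0,0,0,0,0,0]]}}

```text
clock: 11.82
eef_pos: [0.5497, -0.1419, 0.0582]
tool_rot: [0.753, 0.658, -0.0, -0.001]
ft_force: [-4.9, 1.2, 1.5]
grip_width: 0.0001
grasp_force: 2.5
```

Contact with the end stop is starting, so I press a little more to confirm.

{"method": "move_arm", "body": {"deltas": [[0,0,1,0,0,0,0],[0,0,1,0,0,0,0],[0,0,0,0,0,0,0]]}}

```text
clock: 12.07
eef_pos: [0.55, -0.1419, 0.0581]
tool_rot: [0.753, 0.658, -0.002, -0.002]
ft_force: [-8.9, 1.6, 5.0]
grip_width: 0.0003
grasp_force: 5.1
```

{"method": "move_arm", "body": {"deltas": [[0,0,1,0,0,0,0],[0,0,0,0,0,0,0]]}}

```text
clock: 12.23
eef_pos: [0.5501, -0.1419, 0.0581]
tool_rot: [0.753, 0.658, -0.002, -0.002]
ft_force: [-10.8, 1.8, 6.4]
grip_width: 0.0001
grasp_force: 6.3
```

The handle is at its hard stop. I retreat sideways, lift and check.

{"method": "move_arm", "body": {"deltas": [[0,0,-6,0,0,0,0],[0,0,-10,0,0,0,0],[0,0,-6,-6,0,0,0],[0,0,0,-30,0,0,0],[0,0,0,-40,0,0,0],[0,0,0,-40,0,0,0],[0,30,0,-40,0,0,0],[0,40,0,0,0,0,0],[0,40,0,0,0,0,0],[0,40,0,0,0,0,0]]}}

```text
clock: 13.07
eef_pos: [0.5527, 0.0054, 0.2102]
tool_rot: [0.753, 0.658, 0.003, 0.002]
ft_force: [0.4, -0.3, -0.5]
grip_width: 0.0002
grasp_force: 0.0
```

{"method": "move_arm", "body": {"deltas": [[0,40,0,0,0,0,0],[0,40,0,0,0,0,0],[0,0,0,0,0,0,0],[0,0,0,0,0,0,0]]}}

```text
clock: 13.4
eef_pos: [0.5624, 0.0862, 0.2084]
tool_rot: [0.751, 0.66, 0.001, 0.001]
ft_force: [-0.2, -1.2, 0.2]
grip_width: -0.0002
grasp_force: 0.0
```

```bash
python3 w.py; python3 -c "
from h import *
b=bot.camera('side');cv2.imwrite('pics/s6.png',cv2.resize(b[165:315,230:370],None,fx=4,fy=4))"
```

```text
box mm [-18.5 139.  208.4] toolx yaw err deg 0.57 [ 0.001  0.003 -1.   ] F [-0.2 -1.2  0.2] w -0.00024252118262177845 t 13.4
```

View pics/s6.png

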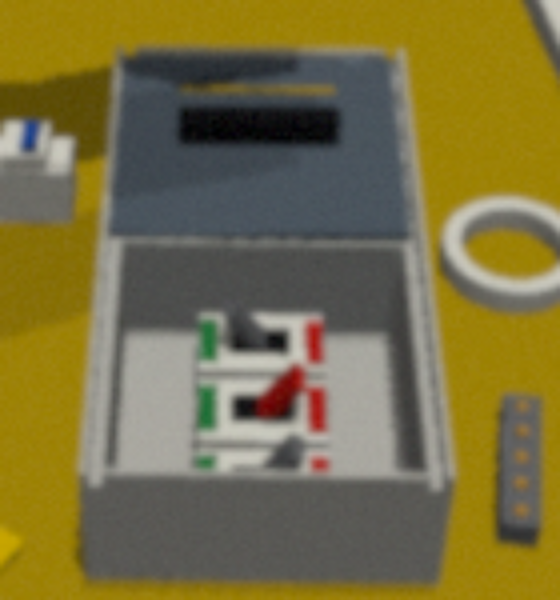

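The cover lies flat on the closed half, with its rib at crop (260,125). The red handle leans to its red bar, tip at (297,375), and both grey handles are unchanged.

```bash
python3 -c "
from workcell import bot
print(bot.job_done())"
```

```text
the job is handed in; nothing more can be done
None
```

The cover is slid fully onto the closed half and the red handle is pushed to its end stop at the red bar; both grey handles look unchanged in the final picture, and I handed the job in at about 13.5 s on the robot's clock (no verdict came back).

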